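# Hold the cell holder against the detector's light seal

### The arm

A 7-joint arm with a two-finger parallel gripper is mounted at the origin on a cart in front of the work surface, level with it; the furniture and walls round the work are solid. World frame = base frame: x ahead of the robot, y to its left, z up, the work surface at z = 0. Lengths are in m, angles in rad, forces in N, time in s.
With the tool pointing down it reaches from about 0.4 to 0.85 m from the base axis. Payload 4.5 kg.
Tool frame: the origin (TCP) lies at the very end of the fingers, on their centre line; the grasp point (between the pads) lies 19 mm behind it (r.grip_depth is the z of the grasp point in the tool frame, in m); z points along the fingers, y is the line along which they close (so a half turn about z gives the same grasp; the last joint's range is limited). The gripper opens to 88 mm and grips with 3 to 60 N. Pads are 18 mm wide; open, the fingers measure 123 mm over their backs; the gripper's body (75 mm by 187 mm) begins 45 mm behind the grasp point.
Start: joints at [1.182, 0.689, -0.195, 1.565, 0.157, 0.902, -0.215], TCP at [0.256, -0.57, 0.239] pointing down, gripper open.
Joint ranges: [-3.01, 3.01], [-0.46, 2.08], [-1.47, 1.51], [0.13, 2.56], [-1, 4.14], [0.04, 2.09], [-2.66, 2.66]. Speed limits (rad/s): [2.57, 2.57, 3.14, 3.14, 3.14, 3.14, 3.14].

### API

Orientations are given as a unit quaternion [x, y, z, w].
In Python, from plant import r gives the robot as it stands.
- The arm moves only by the shell command python3 steer.py 'ROWS' [FORCE]. ROWS is a JSON list of rows, 1 to 10 of them, each of 7 numbers: the opening from 0.0 (shut) to 1.0 (fully open), then dx, dy, dz in m, then a rotation vector rx, ry, rz in rad; each row is the pose to reach, as a shift and turn from the pose commanded when the command began, along the tool's axes at that moment; what a row does not reach only later rows make up. A row lasts 1/10 s, in which the tool goes at most 0.05 m and 0.15 rad, less where a joint would pass 70% of its speed; a pose out of reach is approached as far as the arm can. The fingers move at their own pace and stop on an object; FORCE is the grip in N (left out, the last holds). Time passes only in rows, so rows that do not move let the fingers close. It prints the time, the measured TCP pose, the force, the opening and the grip force at its end.
- r.get_state(): the state, without advancing time (a new reading comes with each control period).
- r.snapshot(name): name is "scene" or "top"; returns the picture (400x640x3 uint8, red, green, blue); there is no depth.
- r.camera_params(name): a dict with "fx", "fy", "cx", "cy" (pixels), "rvec" (rotation vector, rad) and "tvec" (3), from world to camera coordinates, as OpenCV has them. Camera axes: x right, y down, z forward; pixel columns grow to the right and rows downward; lengths in m; the calibration is good to about 2 mm. A picture is of the moment at which its call begins. camera_params takes no time and is no camera call.
- r.finish_job(): hands the job in; it is judged then, once.
The state is a dict: "clock": time; "q": joint angles; "qd": joint speeds; "joint_torque": joint torques, N m; "tool_pos": TCP position; "eef_rot": TCP orientation; "contact_force": force on the tool from outside, world axes, zero at the start; "moment": the same for the moment, N m; "opening": opening from 0.0 (shut) to 1.0 (fully open); "finger_force": force on a finger pad.
Only numpy, scipy, OpenCV 4.12 (cv2) and the standard library are available. Lean on these libraries where they do the work, as an engineer would, in place of code of your own. Each camera call takes 0.05 s, during which the arm holds its last target. There are 200 camera calls.

### The job

Set the black cell holder astride the optical rail in the open stretch between lamp and detector, its flat round port facing the detector and clear of the detector's spring collar, then slide it along the rail until the port squeezes the collar with a steady push of about 9 newtons (the orange ring on the collar is then just disappearing into the detector), never ramming it. Keep that push steady for my colleague, who is going to tighten the holder's thumbscrew: finish while still holding the cell holder pressed there, do not let go, and leave the other things on the bench where they are.

Things in the scene. Friction and masses are not known exactly. Their poses are not given: they have to be found in the camera images.
- cell_holder: Black cell (cuvette) holder to be mounted, 0.35 kg, loose, upright on the bench at the start: a block on a saddle 56.5 mm (x) by 50 mm (y). Origin: centre of the underside of the saddle's cheeks. z up; +y: the side of the flat aluminium port ring (must face the detector); -y: a grey lens tube, 22 mm across, ending 34 mm from the origin. Mounted, the origin is 16 mm above the bench.
- cell_top (a point): Centre of the holder's top, 84 mm above its origin, where a clear cuvette sits in a square well and stands 9 mm proud. The block below it is 36 mm (x) by 40 mm (y) by 60 mm high (24 to 84 mm above the origin): grasp it across its x faces. Same axes as the holder.
- cell_channel (a point): Centre of the saddle's underside, 14 mm above the holder's origin, which rests on the rail's top. The channel for the rail runs along y between two cheeks that reach 14 mm down; it is 38.5 mm wide with 3 mm lead-in chamfers. A brass thumbscrew, 14 mm across, sticks out of the -x cheek to x = -42 mm, 6 mm below this point.
- cell_port (a point): Centre of the flat port ring's face (33 mm across) on the cell holder, at (0, 22, 48) mm in the holder's frame; it meets the collar's face.
- rail: Aluminium optical rail fixed to the bench, 400 mm long along its y, 36 mm wide (x), top 30 mm above the bench, with a foot flange 54 mm wide and 6 mm high. Origin: centre of its underside, on the bench; z up; +y runs towards the detector. The rail is free between the lamp's front and the detector's collar.
- lamp_front (a point): Centre of the front (+y side) of the black lamp with a finned back that is fixed on the rail, at (0, -139, 64) mm in the rail's frame; the lamp reaches from there to y = -195 mm and is 85 mm high above the bench.
- detector: Black cylindrical detector fixed on the rail's +y part (its place along the rail varies), 42 mm in diameter, axis along the rail's y and 64 mm above the bench, top 87 mm above the bench. Origin: on the rail's top (z = 30 mm) under the middle of its saddle; axes as the rail. Its front ring is at y = -24 mm; the collar sticks out of it to -y.
- collar_face (a point): Centre of the front face (28 mm across, black lip) of the detector's spring collar, 64 mm above the bench; unpressed it lies at y = -50 mm in the detector's frame, and it moves to +y with the collar. Same axes as the detector.
- collar (a joint): How far the spring collar is pushed into the detector: 0 (out) to 0.010 m (hard stop). It takes 3 N to start plus 1.2 N per mm: 6 N at 2.5 mm, 9 N at 5 mm (orange ring just gone), 12 N at 7.5 mm. Friction of the saddle on the rail (1 to 4 N, more if you bear down) comes on top for whoever pushes.
- cell_case: Bystander: closed dark grey case, 64 by 118 by 34 mm, loose; origin at the centre of its underside.
- screwdriver: Bystander: blue-handled screwdriver, 154 mm long, 22 mm thick, lying loose; origin under its middle.
- beaker: Bystander: small beaker, 50 mm wide, 59 mm high, standing loose behind the rail; origin at the centre of its underside.

How it is judged:
On the way, in this order (a step that is already met when the one before it is completed fails the run):
1. the cell holder sits down astride the rail, its port 4 mm or more short of the collar (x of cell_holder in the frame of rail between -0.003 and 0.003 m and z of cell_holder in the frame of rail between 0.013 and 0.019 m and angle between the y axis of cell_holder and the y axis of rail, either way round below 0.06 rad and angle between the z axis of cell_holder and the z axis of rail, either way round below 0.05 rad and y of cell_port in the frame of collar_face below -0.004 m and y of cell_port in the frame of rail above -0.12 m and distance between cell_port and collar_face below 0.2 m), for 0.1 s.
2. the cell holder presses the collar with a steady 6 to 12 N (x of cell_holder in the frame of rail between -0.003 and 0.003 m and z of cell_holder in the frame of rail between 0.013 and 0.019 m and angle between the y axis of cell_holder and the y axis of rail, either way round below 0.06 rad and angle between the z axis of cell_holder and the z axis of rail, either way round below 0.05 rad and contact force between cell_holder and detector between 6 and 12 N and value of joint collar between 0.0022 and 0.0078 m and distance between cell_port and collar_face below 0.004 m and contact force between the fingers and cell_holder above 1 N), for 0.5 s.
At the end, for the whole second after the job is handed in: Through the last second: holder astride the rail (within 3 mm sideways and in height, 0.06 rad), its port on the collar (centres within 4 mm), pressing it with 6 to 12 N (collar 2.2 to 7.8 mm in), nearly still, fingers still holding or pushing the holder; bystanders within 20 mm of their places (all of step 2 and linear speed of cell_holder below 0.01 m/s and velocity of joint collar below 0.01 m/s); the arm keeps its last pose, push and grip.
It fails at once if the collar is rammed (the cell holder pushes on the detector with more than 20 N) (contact force between cell_holder and detector above 20 N).
It fails at once if a bystander is disturbed (moved more than 20 mm or tipped) (distance of any of cell_case, screwdriver, beaker from where it was at the start of the episode above 0.02 m or angle between beaker's own z axis and vertical above 0.35 rad).
It also fails if it takes over 56 s, if anything falls off the work surface, if the arm or the gripper's body presses on something with over 40 N, if the wrist force passes 120 N, or if a joint passes its speed limit or range.

## Working session

There is one attempt and no reset: what is moved stays moved. The work goes in short steps, Python scripts to look and compute and a shell command to move; the robot and the scene stay as the last step left them, time stands still between calls to the robot, and variables do not carry over. Pictures are saved under pics/ and viewed, at most 10 in all, crops included, and the job is handed in when it is done.

```bash
ls; mkdir -p pics
python3 - <<'E'
from plant import r
import cv2
for n in("scene","top"):
    cv2.imwrite(f"pics/{n}0.png",cv2.cvtColor(r.snapshot(n),cv2.COLOR_RGB2BGR)); print(n,r.camera_params(n))
print(r.get_state(), r.grip_depth)
E
```

```text
pics
plant.py
steer.py
scene {'fx': 385.79847102126917, 'fy': 385.79847102126917, 'cx': 318.7931791821402, 'cy': 198.20177809087468, 'rvec': array([ 1.16853005, -2.26754351,  1.05833877]), 'tvec': array([0.36316077, 0.38638582, 0.92580521])}
top {'fx': 519.9425903177661, 'fy': 519.9425903177661, 'cx': 328.0231685195346, 'cy': 198.2235695926302, 'rvec': array([ 2.15285504, -2.13862685,  0.13257273]), 'tvec': array([0.00375053, 0.61294062, 1.3736111 ])}
{'clock': 0.1, 'q': array([ 1.18180947,  0.68989861, -0.19449251,  1.56620544,  0.15728213,
        0.90248561, -0.21506893]), 'qd': array([-3.47683987e-05, -6.46654370e-04, -2.39165232e-04, -4.32134630e-03,
        1.41107171e-03, -7.50035732e-04, -9.18441292e-04]), 'joint_torque': array([-3.45975277e-03, -5.28503823e+01, -1.27168324e+00, -1.53841335e+01,
       -5.25834924e-02,  1.98465306e-03,  2.75395979e-05]), 'tool_pos': array([ 0.25616723, -0.56949075,  0.23799968]), 'eef_rot': array([ 9.77731750e-01,  2.09857040e-01, -2.26143116e-04, -7.72840814e-04]), 'contact_force': array([-0.18564888, -0.56466557, -0.20313577]), 'moment': array([-0.02355846, -0.01813223, -0.00349057]), 'finger_force': 0.0, 'opening': 0.9999325825251322} -0.0187
```

View pics/scene0.png

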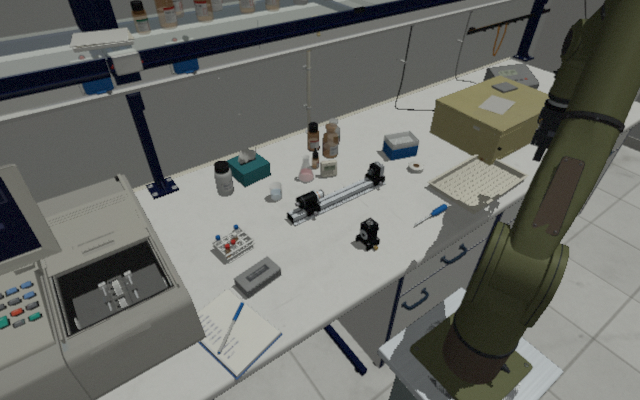

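View pics/top0.png

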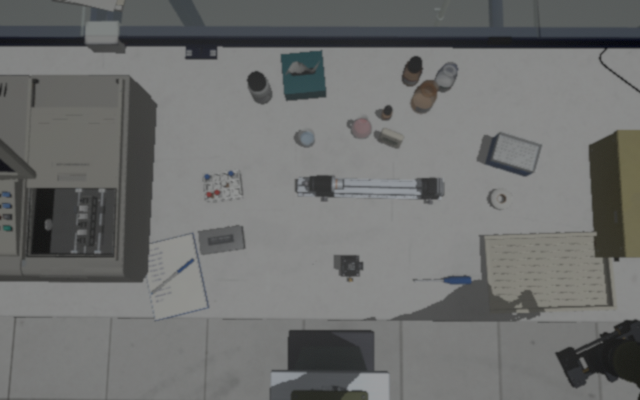

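The bench, seen from both cameras: in the top view the rail runs from about (297,187) to (442,189), with the larger black body at (320,186) and another at (432,189). The holder is at (349,266) and the screwdriver at (445,280). Next I'll enlarge.

Run:
```python
import cv2,numpy as np
t=cv2.imread("pics/top0.png");s=cv2.imread("pics/scene0.png")
f=lambda im,x,y,w,h,k:cv2.convertScaleAbs(cv2.resize(im[y:y+h,x:x+w],None,fx=k,fy=k,interpolation=cv2.INTER_CUBIC),alpha=1.7,beta=15)
a=f(t,290,165,160,50,5);b=f(t,325,245,50,45,7);c=f(s,350,210,40,45,7)
d=np.zeros((320,800,3),np.uint8);d[:315,:350]=b;d[:315,400:680]=c
cv2.imwrite("pics/c1.png",np.vstack([a,d]))
cv2.imwrite("pics/c2.png",f(s,280,155,112,72,7))
```

```text
(no output)
```

View pics/c1.png

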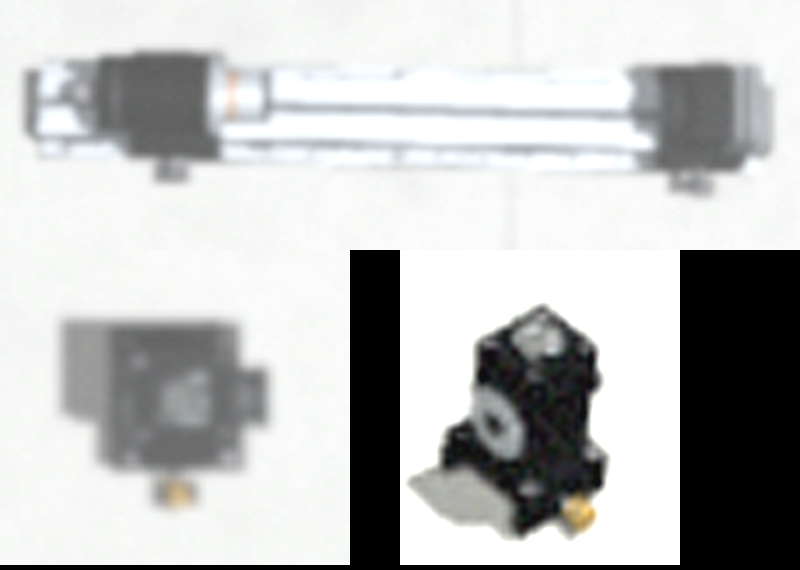

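View pics/c2.png

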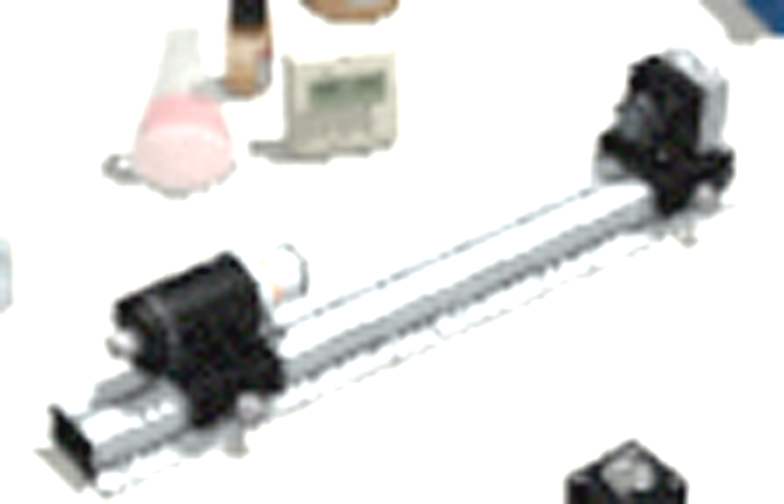

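The port (grey ring) faces image left (+y), as does the detector, so the holder needs no big turn. The collar with its orange ring is at top px ≈(336–343,184), and the holder centre is at ≈(350,265). Next I'll fit a model of the holder and measure rail profiles.

```bash
cat > h.py <<'E'
import cv2,numpy as np
from plant import r
P={n:r.camera_params(n) for n in("scene","top")}
def proj(n,p):
    c=P[n];K=np.array([[c['fx'],0,c['cx']],[0,c['fy'],c['cy']],[0,0,1.]])
    return cv2.projectPoints(np.asarray(p,float).reshape(-1,3),c['rvec'],c['tvec'],K,None)[0].reshape(-1,2)
def back(n,uv,z):
    c=P[n];R=cv2.Rodrigues(c['rvec'])[0];C=-R.T@c['tvec']
    d=R.T@np.array([(uv[0]-c['cx'])/c['fx'],(uv[1]-c['cy'])/c['fy'],1]);return C+d*(z-C[2])/d[2]
def box(x0,x1,y0,y1,z0,z1): return np.array([[x,y,z] for x in(x0,x1) for y in(y0,y1) for z in(z0,z1)])/1e3
def cyl(ax,c,rad,a,b):
    t=np.linspace(0,2*np.pi,24,False);o=[]
    for e in(a,b):
        for u in t:
            q=[c[0]+rad*np.cos(u),c[1]+rad*np.sin(u)];q.insert(ax,e);o.append(q)
    return np.array(o)/1e3
HOLD=[box(-28.25,28.25,-25,25,0,24),box(-18,18,-20,20,24,84),cyl(1,(0,48),11,-34,-20),cyl(1,(0,48),16.5,20,22),cyl(0,(0,8),7,-42,-28)]
def pose(parts,x,y,z,yaw):
    c,s=np.cos(yaw),np.sin(yaw);R=np.array([[c,-s,0],[s,c,0],[0,0,1]])
    return [p@R.T+[x,y,z] for p in parts]
def mask(n,parts,roi,k=8):
    x,y,w,h=roi;m=np.zeros((h*k,w*k),np.uint8)
    for p in parts:
        q=((proj(n,p)-[x,y]+.5)*k).astype(np.float32)
        cv2.fillConvexPoly(m,np.round(cv2.convexHull(q)).astype(int),255)
    return cv2.resize(m,(w,h),interpolation=cv2.INTER_AREA)/255.
E
cat > fit.py <<'E'
from h import *
from scipy.optimize import minimize
import sys
t=cv2.imread("pics/top0.png",0).astype(float);s=cv2.imread("pics/scene0.png",0).astype(float)
print("cam",back("top",(320,200),1.5),back("scene",(320,200),1.2))
g=back("top",(350,265.5),.084);print(g)
rois={"top":(335,250,35,36),"scene":(352,212,36,38)}
ims={"top":t,"scene":s}
def dark(n):
    x,y,w,h=rois[n];a=ims[n][y:y+h,x:x+w];return np.clip((np.percentile(a,90)*.62-a)/(np.percentile(a,90)*.62-np.percentile(a,8)),0,1)
D={n:dark(n) for n in rois}
for ns in(["top"],["scene"],["top","scene"]):
    def cost(v): return sum(((mask(n,pose(HOLD,v[0],v[1],0,v[2]),rois[n])-D[n])**2).sum() for n in ns)
    b=minimize(cost,[g[0],g[1],0],method="Nelder-Mead",options=dict(initial_simplex=[[g[0],g[1],0],[g[0]+.01,g[1],0],[g[0],g[1]+.01,0],[g[0],g[1],.15]],xatol=1e-4))
    print(ns,b.x,b.fun)
np.set_printoptions(linewidth=200,precision=0,suppress=True)
for c in(355,385,410): print(c,t[172:205,c-10:c+10].mean(1))
print("row profile cap/collar, rows 180-187", t[182:188,290:350].mean(0))
print("lamp", t[182:192,410:450].mean(0))
E
python3 fit.py
```

```text
cam [ 0.4145354  -0.01129383  1.5       ] [-0.44851983  0.78351965  1.2       ]
[ 0.43143892 -0.05099787  0.084     ]
['top'] [ 0.43194906 -0.04906858  0.00715769] 94.33686598702772
['scene'] [ 0.43269667 -0.04945476  0.0884164 ] 104.3198017340037
['top', 'scene'] [ 0.4323079  -0.04868054  0.00862932] 199.61831556696976
355 [137. 137. 137. 137. 136. 134. 133. 136. 136. 142. 144. 146. 142. 126. 103. 116. 140. 147. 148. 146. 132. 107. 113. 134. 139. 136. 133. 136. 137. 137. 137. 137. 138.]
385 [137. 137. 137. 137. 137. 136. 134. 136. 141. 144. 146. 148. 148. 141. 121. 106. 126. 145. 150. 151. 148. 133. 110. 122. 137. 136. 130. 134. 137. 137. 137. 137. 137.]
410 [137. 137. 137. 137. 137. 135. 129. 128. 129. 129. 135. 136. 136. 133. 121.  99. 104. 127. 138. 143. 146. 139. 121. 114. 130. 136. 132. 126. 134. 137. 138. 138. 138.]
row profile cap/collar, rows 180-187 [136. 136. 136. 131. 115.  89.  77.  94. 115. 124. 123. 115. 102.  96.  92.  89.  88.  82.  69.  58.  52.  52.  58.  58.  54.  50.  50.  50.  50.  50.  50.  50.  50.  51.  50.  50.  50.  50.  50.
  50.  58.  87. 119. 134. 134. 128. 124. 130. 135. 136. 137. 132. 113.  95. 111. 125. 128. 127. 127. 127.]
lamp [135. 136. 136. 137. 136. 128. 109.  90.  83.  82.  78.  71.  61.  55.  54.  55.  54.  51.  51.  52.  53.  54.  54.  54.  54.  56.  66.  87.  91.  86.  97. 101. 102. 106. 116. 133. 137. 137. 137.
 137.]
```

```bash
cat > rail.py <<'E'
from h import *
t=cv2.imread("pics/top0.png",0).astype(float)
for n in P:
    R=cv2.Rodrigues(P[n]['rvec'])[0];print(n,"centre",-R.T@P[n]['tvec'])
def dip(lo,hi):
    out=[]
    for c in range(348,408):
        p=t[lo:hi,c-1:c+2].mean(1);w=np.clip(np.max(p)-p-3,0,None);out.append((c,(w*np.arange(lo,hi)).sum()/w.sum()))
    o=np.array(out);f=np.polyfit(o[:,0]-378,o[:,1],1);res=o[:,1]-np.polyval(f,o[:,0]-378);k=abs(res)<.5
    f=np.polyfit(o[k,0]-378,o[k,1],1);return f,res[k].std()
for nm,lo,hi,z in(("flange far",175,181,.003),("groove",183,191,.03),("wall near",191,197,.03),("flange near",196,202,.003)):
    f,s=dip(lo,hi);a=back("top",(350,np.polyval(f,350-378)),z);b=back("top",(405,np.polyval(f,405-378)),z)
    print(nm,f,s,a,b,"yaw",np.arctan2(-(a-b)[0],(a-b)[1]),"x at y=0", np.interp(0,[b[1],a[1]],[b[0],a[0]]))
for nm,uv,z in(("cap out",(294.3,184),.015),("det front",(331.,185),.064),("collar lip mid",(343,185),.064),("lamp front",(416.5,187),.064),("lamp top front",(422,187),.085),("lamp back",(444,188),.06)): print(nm,back("top",uv,z))
E
python3 rail.py
```

```text
scene centre [-0.15548337  0.5679809   0.88967278]
top centre [ 0.42199646 -0.00971547  1.44372516]rail.py:8: RuntimeWarning: invalid value encountered in scalar divide
  p=t[lo:hi,c-1:c+2].mean(1);w=np.clip(np.max(p)-p-3,0,None);out.append((c,(w*np.arange(lo,hi)).sum()/w.sum()))
Traceback (most recent call last):
  File "rail.py", line 12, in <module>
    f,s=dip(lo,hi);a=back("top",(350,np.polyval(f,350-378)),z);b=back("top",(405,np.polyval(f,405-378)),z)
        ~~~^^^^^^^
  File "rail.py", line 10, in dip
    f=np.polyfit(o[k,0]-378,o[k,1],1);return f,res[k].std()
TypeError: expected non-empty vector for x
```

```bash
sed -i 's/-p-3,0,None)/-p-3,1e-6,None)/' rail.py; python3 rail.py
```

```text
scene centre [-0.15548337  0.5679809   0.88967278]
top centre [ 0.42199646 -0.00971547  1.44372516]
flange far [-1.66492912e-02  1.77926912e+02] 0.23858456582119683 [ 0.67475141 -0.05304273  0.003     ] [ 0.67819195 -0.2073637   0.003     ] yaw 0.02229102190435989 x at y=0 0.6747514090876747
groove [2.40287612e-02 1.86695566e+02] 0.06849633715439372 [ 0.64871505 -0.05226711  0.03      ] [ 0.64587996 -0.20331468  0.03      ] yaw -0.018767325829440042 x at y=0 0.6487150539777352
wall near [1.94208174e-02 1.94093133e+02] 0.1876135901955602 [ 0.62778673 -0.05230283  0.03      ] [ 0.62569219 -0.20306152  0.03      ] yaw -0.013892433664805862 x at y=0 0.6277867347420483
flange near [1.42706647e-02 1.98398128e+02] 0.3322488474532049 [ 0.61914891 -0.05313764  0.003     ] [ 0.61783367 -0.20660681  0.003     ] yaw -0.008569850714985377 x at y=0 0.6191489081494788
cap out [0.65596233 0.10239732 0.015     ]
det front [ 6.45761148e-01 -2.00228247e-04  6.40000000e-02]
collar lip mid [ 0.64593994 -0.03244029  0.064     ]
lamp front [ 0.64160232 -0.22944919  0.064     ]
lamp top front [ 0.63834084 -0.24059551  0.085     ]
lamp back [ 0.63993183 -0.30377542  0.06      ]
```

```bash
cat > ov.py <<'E'
from h import *
RAILP=[box(-27,27,-200,200,0,6),box(-18,18,-200,200,6,30)]
DET=[cyl(0,(0,0),1,0,0)]
def wire(im,n,parts,x,y,k,col):
    for p in parts:
        q=((proj(n,p)-[x,y]+.5)*k*16).round().astype(int)
        if len(p)==8: E=[(a,b) for a in range(8) for b in range(a) if bin(a^b).count("1")==1]
        else: E=[(i,(i+1)%24) for i in range(24)]+[(24+i,24+(i+1)%24) for i in range(24)]
        for a,b in E: cv2.line(im,tuple(map(int,q[a])),tuple(map(int,q[b])),col,1,cv2.LINE_AA,4)
def crop(im,x,y,w,h,k): return cv2.convertScaleAbs(cv2.resize(im[y:y+h,x:x+w],None,fx=k,fy=k,interpolation=cv2.INTER_CUBIC),alpha=1.5,beta=10)
E
cat > fit2.py <<'E'
from ov import *
from scipy.optimize import minimize
ims={n:cv2.imread(f"pics/{n}0.png") for n in P}
rois={"top":(335,250,35,36),"scene":(352,212,36,38)}
D={}
for n,th in(("top",60),("scene",60)):
    x,y,w,h=rois[n];a=ims[n].max(2)[y:y+h,x:x+w].astype(float)
    D[n]=cv2.morphologyEx(np.clip((th+8-a)/16,0,1),cv2.MORPH_CLOSE,np.ones((3,3)))
hs={}
for ns in(["top"],["scene"],["top","scene"]):
    hp=[HOLD[i] for i in(0,1,2)]
    cost=lambda v:sum(((mask(n,pose(hp,v[0],v[1],0,v[2]),rois[n])-D[n])**2).sum() for n in ns)
    g=np.array([.432,-.049,0]);b=minimize(cost,g,method="Nelder-Mead",options=dict(initial_simplex=np.vstack([g,g+np.diag([.008,.008,.1])]),xatol=1e-4))
    print(ns,b.x,b.fun)
v=b.x;RX=(.647,-.095,-.0188)
A=crop(ims["top"],*rois["top"],9);wire(A,"top",pose(HOLD,v[0],v[1],0,v[2]),335,250,9,(0,0,255))
B=crop(ims["scene"],*rois["scene"],9);wire(B,"scene",pose(HOLD,v[0],v[1],0,v[2]),352,212,9,(0,0,255))
C=crop(ims["top"],290,170,160,36,5);rp=pose(RAILP,RX[0],RX[1],0,RX[2]);wire(C,"top",rp,290,170,5,(0,0,255))
cv2.imwrite("pics/o1.png",np.vstack([np.hstack([A,B[:324],np.zeros((324,800-315-324,3),np.uint8)]),C]))
S=crop(ims["scene"],280,155,112,72,7);wire(S,"scene",rp,280,155,7,(0,0,255));cv2.imwrite("pics/o2.png",S)
E
python3 fit2.py
```

```text
['top'] [ 0.432028   -0.04847965  0.01597001] 184.2646156526336
['scene'] [ 0.43369761 -0.05116089  0.22473385] 103.86239625384468
['top', 'scene'] [ 0.43191006 -0.04923742  0.00802777] 297.2474021410035
```

View pics/o1.png

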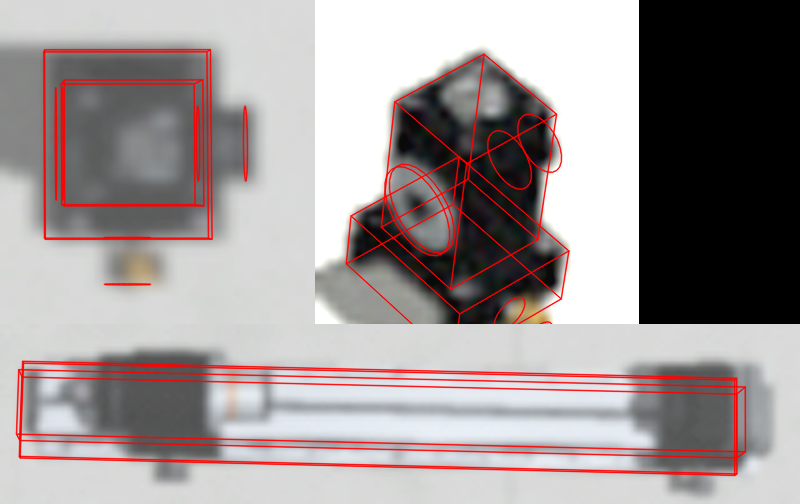

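View pics/o2.png

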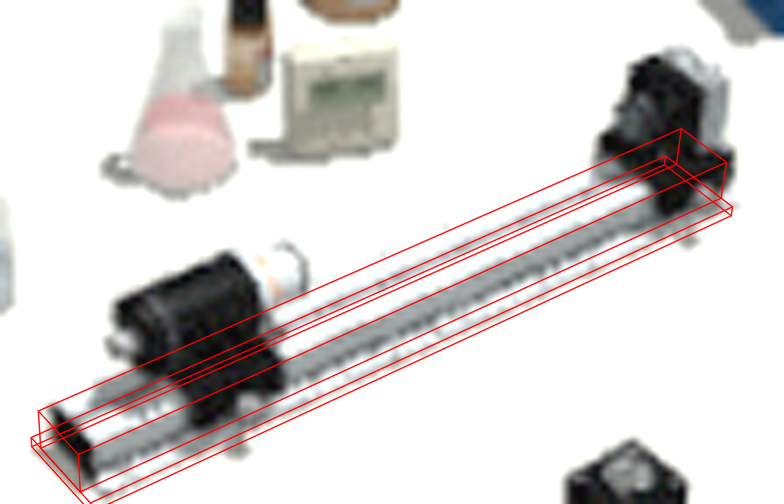

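Overlay: the holder fit is good (true y about 1 mm more negative). The model rail is about 3 mm too far towards +y, and its x needs a finer check from the detector, lamp and collar edges.

```bash
cat > r2.py <<'E'
from h import *
t=cv2.imread("pics/top0.png",0).astype(float)
def edges(c0,c1,lo,hi,th):
    p=t[lo:hi,c0:c1].mean(1);d=p<th;i=np.flatnonzero(d);a,b=i[0],i[-1]
    f=lambda i,j:lo+i+(p[i]-th)/(p[i]-p[j])*(j-i)
    return f(a-1,a),f(b+1,b)
for nm,c0,c1,zs in(("det",316,330,(.03,.064)),("lamp",425,435,(.03,.064)),("lip",342,344,(.064,)),("cap",295,297,(.02,.03))):
    a,b=edges(c0,c1,170,206,{"lip":118,"cap":115}.get(nm,93));c=(c0+c1-1)/2
    for z in zs: print(nm,z,a,b,back("top",(c,a),z)[0],back("top",(c,b),z)[0],"mid",back("top",(c,(a+b)/2),z))
print(t[176:200,342:345].mean(1).round(),t[172:202,294:298].mean(1).round())
# predicted rows in both views for rail centre hypotheses; scene wall edge profile
s=cv2.imread("pics/scene0.png",0).astype(float)
for y in(-.08,-.11,-.14,-.17,-.2):
    for xr in(.6460-(-.1-y)*.0188*1,):
        q=proj("scene",[[xr-.018,y,.03],[xr-.018,y,.006],[xr-.027,y,.006],[xr+.018,y,.03]])
        u=int(round(q[0,0]));print(y,u,"pred top edge row",q[0,1]+0*(u-q[0,0]),"wall bottom",q[1],"far top",q[3],s[int(q[0,1])-12:int(q[0,1])+14,u].astype(int))
E
python3 r2.py
```

```text
det 0.03 174.8876404494382 196.6996904024768 0.6794259221883583 0.6186129259950801 mid [0.64893224 0.02342488 0.03      ]
det 0.064 174.8876404494382 196.6996904024768 0.6732347599905624 0.6138843124846248 mid [0.64347445 0.02262786 0.064     ]
lamp 0.03 177.43396226415095 199.48936170212767 0.6738739432650233 0.6126057116695741 mid [ 0.64315129 -0.27041871  0.03      ]
lamp 0.064 177.43396226415095 199.48936170212767 0.6678163058069171 0.6080215712812524 mid [ 0.63783253 -0.26414881  0.064     ]
lip 0.064 178.1290322580645 194.6818181818182 0.6646619982970141 0.6196554579603557 mid [ 0.64210979 -0.03111126  0.064     ]
cap 0.02 178.20754716981133 192.25714285714287 0.6714751135229761 0.6319933354546052 mid [0.65169774 0.09861604 0.02      ]
cap 0.03 178.20754716981133 192.25714285714287 0.6697228184726545 0.6305183536055943 mid [0.65008436 0.09785514 0.03      ]
[136. 131. 121. 110. 105. 107. 111. 115. 113. 103.  95. 102. 111. 126.
 143. 144. 129.  99. 106. 127. 130. 127. 134. 137.] [136. 136. 136. 135. 135. 133. 122. 100.  92.  93.  95.  94.  93.  91.
  94.  94.  93.  96.  99. 103.
[... 500 characters left out ...]
76 176 175]
-0.14 350 pred top edge row 192.60272832781942 wall bottom [349.98976669 197.81994533] far top [344.01617214 187.37472797] [174 177 174 175 175 174 174 157 122 166 173 167 139  98 107  93  87 143
 167 160 128 169 176 177 176 173]
-0.17 357 pred top edge row 189.60135936763712 wall bottom [356.57088807 194.8026105 ] far top [350.62193428 184.47066142] [175 176 177 175 171 171 166 131 120 164 171 164 136 106 103  91  76 113
 141 135 128 173 176 177 176 175]
-0.2 364 pred top edge row 186.65707753323287 wall bottom [363.02822092 191.84203066] far top [357.10403915 181.62095786] [167 152 149 134 130 127 131 130 116 163 169 163 134 102  96  76  95 142
 142 118 136 176 176 176 176 177]
```

```bash
cat > rel.py <<'E'
# usage: rel.py x y z yaw  -> shift and rotvec in tool axes (yaw of holder; tool x = holder +y, tool y = holder +x)
import sys,numpy as np
from scipy.spatial.transform import Rotation as T
from plant import r
x,y,z,w=map(float,sys.argv[1:5]);s=r.get_state();R=T.from_quat(s["eef_rot"])
G=T.from_euler('z',w)*T.from_matrix(np.array([[0,1,0],[1,0,0],[0,0,-1.]]))
print("shift",(R.inv().apply(np.array([x,y,z])-s["tool_pos"])).round(4),"rot",(R.inv()*G).as_rotvec().round(4),"pos",s["tool_pos"].round(4),"err",(G.inv()*R).as_rotvec().round(3),"F",s["contact_force"].round(1),"q",s["q"].round(2),s["clock"],s["opening"])
E
python3 rel.py .432 -.05 .14 .01
python3 steer.py '[[1,0.035,-0.04,0,0,0,-0.12],[1,0.07,-0.08,0,0,0,-0.24],[1,0.1,-0.12,0,0,0,-0.36],[1,0.14,-0.16,0,0,0,-0.48],[1,0.17,-0.2,0,0,0,-0.6],[1,0.2,-0.24,0,0,0,-0.72],[1,0.24,-0.28,0,0,0,-0.84],[1,0.28,-0.32,0.02,0,0,-0.96],[1,0.31,-0.36,0.04,0,0,-1.08],[1,0.34,-0.38,0.06,-0.0015,-0.0008,-1.158]]' 30; python3 rel.py .432 -.05 .14 .01
```

```text
clock: 1.1
tool_pos: [0.4022, -0.1006, 0.188]
eef_rot: [0.702, 0.712, -0.0, 0.001]
contact_force: [2.3, -2.0, 0.2]
opening: 0.998
finger_force: 0.0
shift [0.0502 0.0304 0.0479] rot [0.0014 0.0015 0.0038] pos [ 0.4022 -0.1006  0.188 ] err [-0.001 -0.002 -0.004] F [ 2.3 -2.   0.2] q [ 0.4   0.54 -0.41  2.22  0.48  0.46 -0.38] 1.1 0.9977277500568068
```

```bash
python3 steer.py '[[1,0.025,0.015,0.02,0,0,0],[1,0.05,0.03,0.045,0,0,0],[1,0.05,0.03,0.06,0,0,0.004],[1,0.05,0.03,0.06,0,0,0.004],[1,0.05,0.03,0.06,0,0,0.004]]'; python3 rel.py .432 -.05 .045 .01
python3 - <<'E'
from h import *
import cv2
im=r.snapshot("top");cv2.imwrite("pics/top1.png",im[:,:,::-1]);cv2.imwrite("pics/sc1.png",r.snapshot("scene")[:,:,::-1])
E
```

```text
clock: 1.6
tool_pos: [0.4312, -0.0525, 0.1281]
eef_rot: [0.705, 0.709, -0.001, 0.001]
contact_force: [-0.3, -0.1, 0.3]
opening: 0.997
finger_force: 0.0
shift [0.0027 0.0009 0.0831] rot [-0.0006  0.0021 -0.0043] pos [ 0.4312 -0.0525  0.1281] err [ 0.001 -0.002  0.004] F [-0.3 -0.1  0.3] q [ 0.18  0.67 -0.26  2.22  0.57  0.31 -0.57] 1.6 0.9969141548313918
```

```bash
python3 steer.py '[[1,0.003,0.001,0.03,0,0,-0.004],[1,0.003,0.001,0.06,0,0.002,-0.004],[1,0.003,0.001,0.083,0,0.002,-0.004],[1,0.003,0.001,0.083,0,0.002,-0.004],[0,0.003,0.001,0.083,0,0.002,-0.004],[0,0.003,0.001,0.083,0,0.002,-0.004],[0,0.003,0.001,0.083,0,0.002,-0.004],[0,0.003,0.001,0.083,0,0.002,-0.004],[0,0.003,0.001,0.083,0,0.002,-0.004],[0,0.003,0.001,0.083,0,0.002,-0.004]]' 40; python3 rel.py .432 -.05 .045 .01
```

```text
clock: 2.7
tool_pos: [0.433, -0.0492, 0.0453]
eef_rot: [0.704, 0.711, 0.001, 0.0]
contact_force: [-1.0, -0.7, 0.4]
opening: 0.484
finger_force: 0.0
shift [-0.0007 -0.001   0.0003] rot [ 0.0013 -0.0006 -0.0003] pos [ 0.433  -0.0492  0.0453] err [-0.001  0.001  0.   ] F [-1.  -0.7  0.4] q [ 0.04  0.85 -0.05  2.26  1.01  0.04 -1.  ] 2.7 0.48443824747135117
```

```bash
python3 steer.py '[[0,0,0,0,0,0,0],[0,0,0,0,0,0,0],[0,0,0,0,0,0,0],[0,0,0,0,0,0,0]]' 40; python3 rel.py .432 -.05 .045 .01
```

```text
clock: 3.1
tool_pos: [0.4327, -0.0492, 0.0452]
eef_rot: [0.704, 0.711, 0.0, 0.0]
contact_force: [-0.6, 1.0, 5.4]
opening: 0.403
finger_force: 40.0
shift [-0.0008 -0.0007  0.0002] rot [ 0.0007 -0.0004  0.    ] pos [ 0.4327 -0.0492  0.0452] err [-0.001  0.    -0.   ] F [-0.6  1.   5.4] q [ 0.04  0.85 -0.05  2.26  1.01  0.04 -1.  ] 3.1 0.40273810318676634
```

```bash
python3 steer.py '[[0,0,0,-0.03,0,0,0],[0,0,0,-0.06,0,0,0],[0,-0.01,0.03,-0.06,0,0,0.01],[0,-0.02,0.07,-0.06,0,0,0.02],[0,-0.03,0.11,-0.06,0,0,0.03],[0,-0.05,0.15,-0.06,0,0,0.03],[0,-0.05,0.18,-0.06,0,0,0.03],[0,-0.05,0.2,-0.06,0,0,0.03],[0,-0.05,0.214,-0.06,0,0,0.03],[0,-0.05,0.214,-0.06,0,0,0.03]]'; python3 rel.py .6466 -.1 .105 -.019;python3 steer.py '[[0,0,0,0,0,0,0],[0,0,0,0,0,0,0]]'; python3 rel.py .6466 -.1 .105 -.019
python3 - <<'E'
from h import *
for n in P: cv2.imwrite(f"pics/{n}2.png",r.snapshot(n)[:,:,::-1])
E
```

```text
clock: 4.1
tool_pos: [0.6483, -0.097, 0.104]
eef_rot: [0.714, 0.7, 0.001, -0.0]
contact_force: [-0.2, 0.1, -4.0]
opening: 0.407
finger_force: 40.0
shift [-0.0031 -0.0016 -0.001 ] rot [ 0.001  -0.0014 -0.0017] pos [ 0.6483 -0.097   0.104 ] err [-0.001  0.001  0.002] F [-0.2  0.1 -4. ] q [ 0.38  0.95 -0.6   1.56  0.66  0.84 -0.49] 4.1 0.40668445840557776
clock: 4.3
tool_pos: [0.6456, -0.0973, 0.1046]
eef_rot: [0.714, 0.7, -0.001, -0.001]
contact_force: [0.8, 0.3, -4.2]
opening: 0.406
finger_force: 40.0
shift [-0.0027  0.001  -0.0004] rot [-0.0018  0.     -0.0005] pos [ 0.6456 -0.0973  0.1046] err [ 0.002 -0.     0.001] F [ 0.8  0.3 -4.2] q [ 0.38  0.95 -0.6   1.56  0.66  0.84 -0.49] 4.3 0.40557041281056894
```

```bash
cat > o3.py <<'E'
from ov import *
s=r.get_state();print(s["tool_pos"])
x,y,z=s["tool_pos"];rp=pose(RAILP,.6466,-.098,0,-.019);hp=pose(HOLD,x,y-.001,z-.045,-.019)
ims={n:cv2.imread(f"pics/{n}2.png") for n in P}
A=crop(ims["top"],335,165,60,50,9);B=crop(ims["scene"],315,160,50,60,9)
for im,n,o in((A,"top",(335,165)),(B,"scene",(315,160))):
    wire(im,n,rp,*o,9,(0,0,255));wire(im,n,hp,*o,9,(0,200,0))
B=cv2.resize(B,(375,450));cv2.imwrite("pics/o3.png",cv2.resize(np.hstack([A,B]),None,fx=.87,fy=.87,interpolation=cv2.INTER_AREA))
E
python3 o3.py
```

```text
[ 0.6461756  -0.09728066  0.10503829]
```

View pics/o3.png

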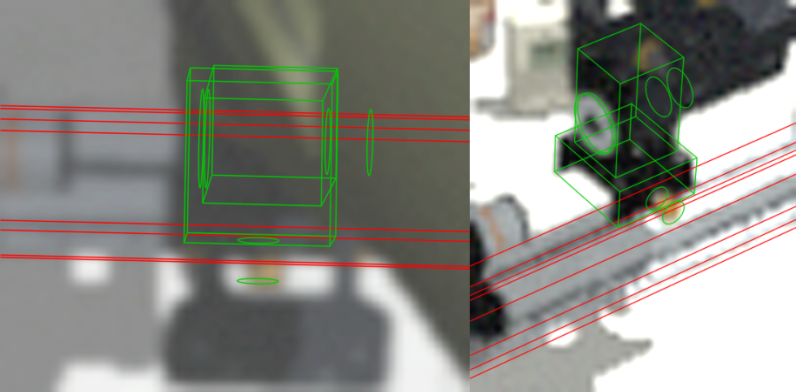

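The port ring and brass screw face as wanted. In the scene view the holder and the rail both sit about 0.6 px above their models, so relative to each other they are aligned within about 1 mm. Lowering now.

```bash
python3 steer.py '[[0,0,0.0005,0.01,0,0,0],[0,0,0.0005,0.02,0,0,0],[0,0,0.0005,0.026,0,0,0],[0,0,0.0005,0.029,0,0,0],[0,0,0.0005,0.029,0,0,0]]'; python3 rel.py .6466 -.0973 .061 -.019;  python3 steer.py '[[0,0,0,0.002,0,0,0],[0,0,0,0.004,0,0,0],[0,0,0,0.006,0,0,0]]'; python3 rel.py .6466 -.0973 .061 -.019
```

```text
clock: 4.9
tool_pos: [0.6473, -0.097, 0.0754]
eef_rot: [0.714, 0.7, 0.0, -0.0]
contact_force: [0.8, -0.4, -4.4]
opening: 0.404
finger_force: 40.0
shift [-0.0003 -0.0007  0.0144] rot [-0.0005 -0.0006 -0.0009] pos [ 0.6473 -0.097   0.0754] err [0.001 0.001 0.001] F [ 0.8 -0.4 -4.4] q [ 0.37  0.99 -0.57  1.57  0.69  0.79 -0.51] 4.9 0.40424261292930425
clock: 5.2
tool_pos: [0.648, -0.097, 0.0703]
eef_rot: [0.714, 0.7, 0.001, 0.0]
contact_force: [0.5, 0.0, -3.1]
opening: 0.405
finger_force: 40.0
shift [-0.0003 -0.0014  0.0093] rot [ 0.0013 -0.0006 -0.001 ] pos [ 0.648  -0.097   0.0703] err [-0.001  0.001  0.001] F [ 0.5  0.  -3.1] q [ 0.37  1.   -0.57  1.57  0.7   0.78 -0.52] 5.2 0.40473685003791154
```

```bash
python3 steer.py '[[0,0,-0.0005,0.002,0,0,0],[0,0,-0.0005,0.004,0,0,0],[0,0,-0.0005,0.006,0,0,0],[0,0,-0.0005,0.007,0,0,0],[0,0,-0.0005,0.007,0,0,0]]'; python3 rel.py .6466 -.0973 .061 -.019;  python3 steer.py '[[0,0,0,0.001,0,0,0],[0,0,0,0.001,0,0,0],[0,0,0,0.001,0,0,0]]'; python3 rel.py .6466 -.0973 .061 -.019
```

```text
clock: 5.7
tool_pos: [0.6474, -0.097, 0.0631]
eef_rot: [0.714, 0.7, 0.001, 0.0]
contact_force: [0.5, 0.1, -3.5]
opening: 0.408
finger_force: 40.0
shift [-0.0003 -0.0008  0.0021] rot [ 0.0009 -0.0006 -0.001 ] pos [ 0.6474 -0.097   0.0631] err [-0.001  0.001  0.001] F [ 0.5  0.1 -3.5] q [ 0.37  1.01 -0.56  1.57  0.7   0.77 -0.52] 5.7 0.40814283875625035
clock: 6.0
tool_pos: [0.6474, -0.097, 0.0623]
eef_rot: [0.714, 0.7, 0.001, 0.0]
contact_force: [0.8, 0.5, -4.5]
opening: 0.406
finger_force: 40.0
shift [-0.0003 -0.0008  0.0013] rot [ 0.001  -0.0005 -0.001 ] pos [ 0.6474 -0.097   0.0623] err [-0.001  0.001  0.001] F [ 0.8  0.5 -4.5] q [ 0.37  1.01 -0.56  1.58  0.7   0.77 -0.52] 6.0 0.4061942568181804
```

```bash
for i in 1 2 3; do python3 steer.py '[[0,0,0,0.0007,0,0,0],[0,0,0,0.0007,0,0,0],[0,0,0,0.0007,0,0,0]]' | egrep 'pos|force'; done
```

```text
tool_pos: [0.6474, -0.097, 0.0615]
contact_force: [1.2, 0.6, -3.8]
finger_force: 40.0
tool_pos: [0.6474, -0.097, 0.0613]
contact_force: [0.1, -0.0, 1.7]
finger_force: 40.0
tool_pos: [0.6474, -0.097, 0.0613]
contact_force: [-2.4, -0.5, 6.9]
finger_force: 40.0
```

```bash
python3 steer.py '[[0,0,0,-0.0008,0,0,0],[0,0,0,-0.0008,0,0,0],[0,0.003,0,-0.0008,0,0,0],[0,0.007,0,-0.0008,0,0,0],[0,0.011,0,-0.0008,0,0,0],[0,0.015,0,-0.0008,0,0,0],[0,0.019,0,-0.0008,0,0,0],[0,0.023,0,-0.0008,0,0,0],[0,0.026,0,-0.0008,0,0,0],[0,0.028,0,-0.0008,0,0,0]]'; python3 steer.py '[[0,0.001,0,0,0,0,0],[0,0.002,0,0,0,0,0],[0,0.003,0,0,0,0,0]]';  python3 rel.py .6466 -.0573 .061 -.019
python3 - <<'E'
from ov import *
im=r.snapshot("scene")[:,:,::-1].copy();cv2.imwrite("pics/scene4.png",crop(im,300,165,75,60,8))
E
```

```text
clock: 7.9
tool_pos: [0.6485, -0.069, 0.0613]
eef_rot: [0.714, 0.7, 0.001, 0.001]
contact_force: [0.6, -6.2, 5.6]
opening: 0.406
finger_force: 40.0
clock: 8.2
tool_pos: [0.6485, -0.0663, 0.0613]
eef_rot: [0.714, 0.7, 0.001, 0.001]
contact_force: [0.4, -2.2, 2.1]
opening: 0.401
finger_force: 40.0
shift [ 0.009  -0.0021  0.0003] rot [ 0.0019  0.0001 -0.0012] pos [ 0.6485 -0.0663  0.0613] err [-0.002 -0.     0.001] F [ 0.4 -2.2  2.1] q [ 0.32  1.   -0.55  1.59  0.7   0.76 -0.57] 8.2 0.40101042914179674
```

View pics/scene4.png

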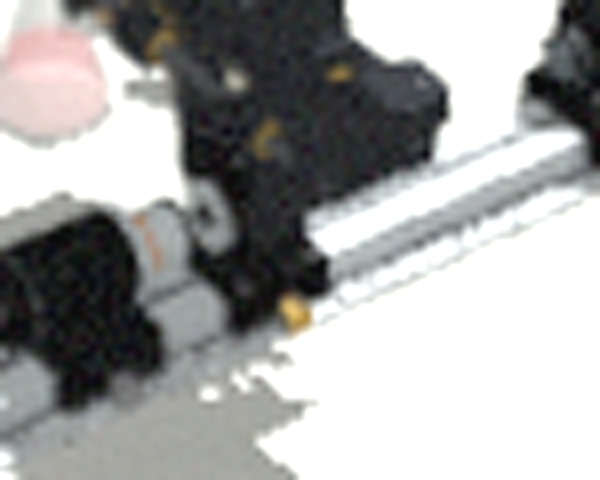

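The holder sits astride the rail, with its brass screw at (297,312). The port ring at (212,218) is about 10 mm short of the collar lip at (192,225). I'll creep forward from here.

```bash
python3 steer.py '[[0,0.001,0,-0.0003,0,0,0],[0,0.002,0,-0.0003,0,0,0],[0,0.003,0,-0.0003,0,0,0],[0,0.004,0,-0.0003,0,0,0],[0,0.004,0,-0.0003,0,0,0],[0,0.004,0,-0.0003,0,0,0]]' | egrep 'pos|force'; for i in 1 2 3; do python3 steer.py '[[0,0.0005,0,0,0,0,0],[0,0.001,0,0,0,0,0],[0,0.001,0,0,0,0,0]]' | egrep 'pos|contact';done
```

```text
tool_pos: [0.6481, -0.0616, 0.0613]
contact_force: [1.3, -1.9, 4.8]
finger_force: 40.0
tool_pos: [0.6481, -0.0615, 0.0613]
contact_force: [2.2, -4.3, 5.6]
tool_pos: [0.648, -0.0603, 0.0613]
contact_force: [1.4, -4.0, 5.0]
tool_pos: [0.6481, -0.0596, 0.0613]
contact_force: [-0.0, -4.6, 4.8]
```

```bash
python3 steer.py '[[0,0,0,-0.0006,0,0,0],[0,0,0,-0.0006,0,0,0],[0,0,0,-0.0006,0,0,0]]' | egrep 'pos|contact'; for i in 1 2 3 4; do python3 steer.py '[[0,0.0005,0,0,0,0,0],[0,0.001,0,0,0,0,0],[0,0.001,0,0,0,0,0]]' | egrep 'pos|contact';done
```

```text
tool_pos: [0.6481, -0.0584, 0.0613]
contact_force: [2.2, -2.8, -2.3]
tool_pos: [0.648, -0.0574, 0.0614]
contact_force: [2.9, -1.3, -5.1]
tool_pos: [0.6481, -0.0568, 0.0618]
contact_force: [2.8, -1.8, -5.3]
tool_pos: [0.6481, -0.0559, 0.0619]
contact_force: [2.3, -1.2, -3.4]
tool_pos: [0.6481, -0.0548, 0.0619]
contact_force: [2.2, -0.9, -4.3]
```

```bash
python3 steer.py '[[0,0.0005,0,0.0003,0,0,0],[0,0.001,0,0.0003,0,0,0],[0,0.001,0,0.0003,0,0,0]]' | egrep 'pos|contact'; for i in 1 2 3 ; do python3 steer.py '[[0,0.0005,0,0,0,0,0],[0,0.001,0,0,0,0,0],[0,0.001,0,0,0,0,0]]' | egrep 'pos|contact';done
```

```text
tool_pos: [0.6481, -0.0539, 0.0615]
contact_force: [2.2, -1.0, -3.4]
tool_pos: [0.6481, -0.053, 0.0615]
contact_force: [2.2, -0.3, -3.5]
tool_pos: [0.6481, -0.0519, 0.0615]
contact_force: [2.1, -1.6, -4.2]
tool_pos: [0.6481, -0.0518, 0.0616]
contact_force: [1.9, -3.0, -3.9]
```

Collar contact is at TCP y ≈ −0.052.

```bash
for i in 1 2 3 4; do python3 steer.py '[[0,0.0005,0,0,0,0,0],[0,0.001,0,0,0,0,0],[0,0.001,0,0,0,0,0]]' | egrep 'pos|contact';done
```

```text
tool_pos: [0.6481, -0.0511, 0.0615]
contact_force: [1.3, -5.4, -2.5]
tool_pos: [0.6481, -0.0505, 0.0616]
contact_force: [1.1, -5.4, -2.8]
tool_pos: [0.6481, -0.0499, 0.0615]
contact_force: [0.9, -6.4, -2.1]
tool_pos: [0.6482, -0.0494, 0.0616]
contact_force: [1.6, -6.5, -2.2]
```

```bash
for i in 1 2 3; do python3 steer.py '[[0,0.0005,0,0,0,0,0],[0,0.001,0,0,0,0,0],[0,0.001,0,0,0,0,0]]' | egrep 'pos|contact';done
```

```text
tool_pos: [0.6482, -0.0489, 0.0616]
contact_force: [1.9, -7.2, -1.6]
tool_pos: [0.6482, -0.0484, 0.0616]
contact_force: [2.2, -8.5, -1.2]
tool_pos: [0.6482, -0.0479, 0.0616]
contact_force: [1.5, -8.8, -0.7]
```

```bash
python3 steer.py '[[0,0.0005,0,0,0,0,0],[0,0.001,0,0,0,0,0],[0,0.001,0,0,0,0,0],[0,0.001,0,0,0,0,0],[0,0.001,0,0,0,0,0]]' | egrep 'pos|contact'; python3 steer.py '[[0,0,0,0,0,0,0],[0,0,0,0,0,0,0],[0,0,0,0,0,0,0],[0,0,0,0,0,0,0],[0,0,0,0,0,0,0],[0,0,0,0,0,0,0],[0,0,0,0,0,0,0],[0,0,0,0,0,0,0],[0,0,0,0,0,0,0],[0,0,0,0,0,0,0]]'; python3 rel.py .6466 -.047 .061 -.019
python3 - <<'E'
from ov import *
im=r.snapshot("scene")[:,:,::-1].copy();cv2.imwrite("pics/scene5.png",crop(im,300,165,60,50,10))
E
```

```text
tool_pos: [0.6482, -0.0474, 0.0616]
contact_force: [1.3, -8.9, -0.5]
clock: 16.05
tool_pos: [0.6482, -0.0474, 0.0616]
eef_rot: [0.715, 0.699, -0.002, 0.002]
contact_force: [2.1, -9.6, -0.7]
opening: 0.402
finger_force: 40.0
shift [ 0.0003 -0.0016  0.0006] rot [ 0.0001  0.0054 -0.0036] pos [ 0.6482 -0.0474  0.0616] err [-0.    -0.005  0.004] F [ 2.1 -9.6 -0.7] q [ 0.28  1.   -0.55  1.59  0.7   0.76 -0.61] 16.05 0.4019550997481039
```

View pics/scene5.png

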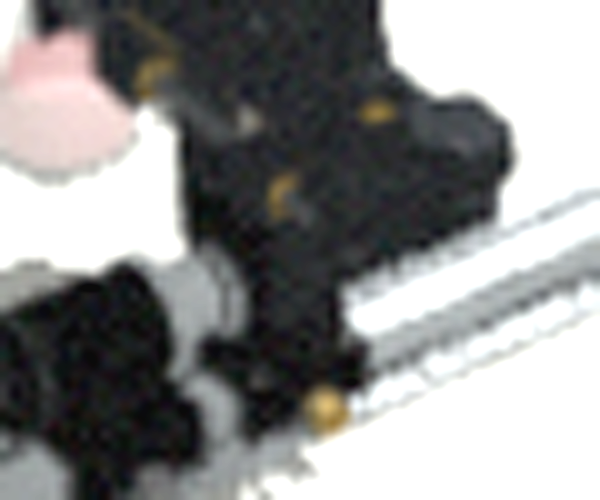

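The port (≈(230,295)) is against the collar, and the orange ring has gone into the detector. The push reads a steady 9 to 9.6 N or so.

```bash
python3 -c "
from plant import r
print(r.finish_job())"
```

```text
the job is handed in; nothing more can be done
None
```

I handed the job in with the arm still gripping the holder astride the rail, its port pressing the collar at about 9 N and the orange ring out of sight in the detector; the result was not reported back, and I ran no final check on the bystanders.

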